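# Feed a bush housing down the chute to the escapement stop

## Robot

A 6-joint arm with a two-finger parallel gripper is mounted at the origin on the work surface. World frame = base frame: x ahead of the robot, y to its left, z up, the work surface at z = 0. Lengths are in m, angles in rad, forces in N, time in s.
With the tool pointing down it reaches from about 0.275 to 0.75 m from the base axis. Payload 10.2 kg.
Tool frame: the origin (TCP) lies on the centre line of the jaws, within the pads' length; the fingertips stand 17 mm ahead of it and the grasp point (between the pads) lies 2 mm behind it; z points along the fingers, y is the line along which they close (so a half turn about z gives the same grasp; the last joint's range is limited). The gripper opens to 88 mm and grips with 3 to 60 N. Pads are 18 mm wide; open, the fingers measure 123 mm over their backs; the gripper's body (75 mm by 187 mm) begins 45 mm behind the grasp point.
Start: joints at [-1.526, 0.313, 1.498, -0, 1.331, -0.223], TCP at [0.139, -0.506, 0.256] pointing down, gripper open.
Joint ranges: [-2.94, 2.94], [-0.97, 2.17], [0.19, 2.56], [-1.23, 4.37], [0.02, 3.11], [-2.88, 2.88]. Speed limits (rad/s): [2.39, 2.39, 3.01, 3.14, 3.14, 3.14].

## Interface

Orientations are given as a unit quaternion [x, y, z, w].
In Python, from plant import env, snapshot, camera_info, order gives the robot as it stands.
- The arm moves only by the tool servo_tool, never from a script. Its argument "steps" is a list of rows, each a list of 3 entries, a list of its own where there are three numbers: the shift along the tool's x, y, z in mm, then the turn about the tool's z in degrees, then the closure, from 0 (fully open) to 1 (shut). In form: [[[dx, dy, dz], turn, fingers], ...]. A call has exactly 10 rows; each row is the pose to reach, as a shift and turn from the pose commanded when the call began, along the tool's axes at that moment; what a row does not reach only later rows make up. A row lasts 1/8 s, in which the tool goes at most 62.5 mm and 10.7 degrees, less where a joint would pass 70% of its speed; a pose out of reach is approached as far as the arm can. A call with a gripper value outside its range is refused whole. The fingers move at their own pace and stop on an object; "newtons" is the grip in N (left out, the last holds). Time passes only in rows, so rows that repeat a pose let the fingers close, or fill a call up. It gives the time, the measured TCP pose, the force, the opening and the grip force at its end, in the units of the state.
- env.read_state(): the state, without advancing time (a new reading comes with each control period).
- snapshot(name): name is "scene" or "top" or "wrist"; returns the picture (384x512x3 uint8, red, green, blue); there is no depth.
- camera_info(name): a dict with "camera_matrix" (3x3 intrinsics, pixels), "R" (3x3) and "t" (3): a world point X has camera coordinates R X + t; the wrist camera has in their place "T_tool_cam" (4x4, takes a point from camera to tool coordinates, whose origin is the TCP and whose axes are the flange's). Camera axes: x right, y down, z forward; pixel columns grow to the right and rows downward; lengths in m; the calibration is good to about 2 mm. A picture is of the moment at which its call begins: read the wrist's pose just before it. camera_info takes no time and is no camera call.
- order.close_job(): hands the job in; it is judged then, once.
The state is a dict: "t": time; "joints": joint angles; "dq": joint speeds; "tau": joint torques, N m; "tcp_pos": TCP position; "ee_rot": TCP orientation; "contact_force": force on the tool from outside, world axes, zero at the start; "moment": the same for the moment, N m; "grip_width": finger opening in m; "gripper_force": force on a finger pad.
Only numpy, scipy, OpenCV 4.12 (cv2) and the standard library are available. Lean on these libraries where they do the work, as an engineer would, in place of code of your own. Each camera call takes 0.05 s, during which the arm holds its last target. There are 200 camera calls.

## Task

Put the aluminium bush housing lengthwise into the open upper end of the blue-edged feed chute, then push it gently down the slope, under the clear guard, until it is fully home against the cushioned escapement stop with the orange trigger pressed in. The stop may be clamped anywhere under the guard, so feel for it and do not ram it; leave the housing resting there and leave the other things on the bench alone.

Things in the scene. Friction and masses are not known exactly. Their poses are not given: they have to be found in the camera images.
- housing: Aluminium block with brass bush faces in both ends, 60 long (own x) x 32 wide (own y) x 36 high (own z), about 0.25 kg; it starts lying on the bench. Origin: centre of its underside. Either end may go first.
- channel: Fixed sloped trough of the feed chute. x points down the slope (12 degrees below level), y across, z square to its floor, up. Origin: trough floor, centre line, at the open upper end (no end wall). 235 long, 37 wide inside; blue side walls 6 thick, only 8 high, so the housing stands 28 proud. The housing does not slide by itself; a push of up to about 3 N along the slope slides it.
- guard_edge (a point): Point on the trough floor under the upstream edge of the clear guard, at x = 140 in the trough's frame. The guard covers the trough from here to x = 192; inside height 44, top 47 above the floor. Upstream the trough is open above.
- stop_zone (a point): Middle, on the trough floor (x = 177.5 of the trough), of the stretch where the stop may be clamped: two black rubber faces at an unmeasured place within 12.5 either way, so x = 165 to 190. Feel for them. They are sprung, about 4 N per mm over 6 mm, damped, then solid. A housing at rest on them has its rear end at x = 105 to 130, so it can be pushed from behind all the way.
- trigger (a joint): Orange trigger between the rubber faces, with a flag behind the guard: how far it is pressed in, in metres down the slope. 0 = free, standing 6 mm proud of the rubber faces; 0.006 = level with the uncompressed rubber, housing home; 0.0105 = rubber squeezed by about 18 N, too hard; 0.012 = squeezed flat. Very light spring (under 0.3 N): it returns if the housing is backed off, but cannot push the housing back.
- paste_jar: White jar with green cap, 52 across, 55 high; origin at the centre of its underside. Bystander.
- felt_wheel: Cream felt polishing wheel lying flat, 54 across, 20 high; origin at the centre of its underside. Bystander.
- rotary_tool: Black and blue hand grinder lying on the bench, about 180 long along its own x, 34 high; origin under the middle of its body. Bystander.
- glasses: Safety glasses with green arms, 140 wide (own y), 110 deep, 43 high; origin at the bottom middle of the lenses. Bystander.
Mind the look-alikes: they are no part of the job. There is more than one size of the housing; the job needs the smallest.

How it is judged:
On the way, in this order (a step that is already met when the one before it is completed fails the run):
1. the housing lies in the open upper part of the trough, flat on its floor, upstream of the guard (x of housing in the frame of channel between 0.02 and 0.11 m and y of housing in the frame of channel between -0.005 and 0.005 m and z of housing in the frame of channel between -0.004 and 0.004 m), for 0.2 s.
2. the housing has been pushed home: the trigger is pressed in to within 2 mm of the rubber faces (value of joint trigger above 0.004 m), for 0.3 s.
At the end, for the whole second after the job is handed in: The housing rests, still and released, flat on the trough floor (within 4 mm) between the trough walls under the guard, its leading end within 2 mm of the free rubber faces of the stop (trigger pressed in more than 4 mm of its 6) (value of joint trigger above 0.004 m and x of housing in the frame of channel between 0.125 and 0.17 m and y of housing in the frame of channel between -0.005 and 0.005 m and z of housing in the frame of channel between -0.004 and 0.004 m and angle between the z axis of housing and the z axis of channel, either way round below 0.12 rad and linear speed of housing below 0.01 m/s); the robot touches nothing.
It fails at once if the stop is rammed: its rubber faces are squeezed by more than 4.5 mm, a push of about 18 N (trigger past 10.5 mm) (value of joint trigger above 0.0105 m).
It fails at once if the robot presses on the chute with more than 25 N (contact force between any of the fingers, the arm and channel above 25 N).
It fails at once if a bystander is moved by more than 20 mm (distance of any of paste_jar, felt_wheel, rotary_tool, glasses from where it was at the start of the episode above 0.02 m).
It also fails if it takes over 54 s, if anything falls off the work surface, if the arm or the gripper's body presses on something with over 40 N, if the wrist force passes 120 N, or if a joint passes its speed limit or range.

## Working session

There is one attempt and no reset: what is moved stays moved. The work goes in short steps, Python scripts to look and compute and a tool call to move; the robot and the scene stay as the last step left them, time stands still between calls to the robot, and variables do not carry over. Pictures are saved under pics/ and viewed, at most 11 in all, crops included, and the job is handed in when it is done.

Besides the shell and the picture viewer there is one more tool, called after "Emit:" by a JSON object that holds its "name" and its "arguments". servo_tool: Moves the arm, as the interface text tells. Its arguments: {"type":"object","properties":{"steps":{"type":"array","items":{"type":"array"}},"newtons":{"type":"number"}},"required":["steps"]}

```bash
mkdir -p pics; python3 - <<'E'
from plant import env, snapshot, camera_info
import cv2,numpy as np
a=snapshot("scene");b=snapshot("top")
for n,i in(("scene",a),("top",b)):
    cv2.imwrite(f"pics/{n}0.png",i[:,:,::-1]); c=camera_info(n); print(n,c)
s=env.read_state();print(s)
print(camera_info("wrist"))
E
```

```text
scene {'camera_matrix': array([[474.81810274,   0.        , 254.27366882],
       [  0.        , 474.81810274, 198.31948998],
       [  0.        ,   0.        ,   1.        ]]), 'R': array([[-8.20585508e-01,  5.71523292e-01, -7.42461590e-04],
       [ 4.48055946e-01,  6.42505177e-01, -6.21637328e-01],
       [-3.54803176e-01, -5.10439247e-01, -7.83304846e-01]]), 't': array([ 0.47077517, -0.24227678,  1.60639928])}
top {'camera_matrix': array([[485.25957043,   0.        , 246.36600079],
       [  0.        , 485.25957043, 190.36883972],
       [  0.        ,   0.        ,   1.        ]]), 'R': array([[ 0.00729942, -0.99996989, -0.00263506],
       [-0.99867974, -0.00715596, -0.05086821],
       [ 0.05084782,  0.00300289, -0.9987019 ]]), 't': array([0.03091014, 0.61963477, 1.41024371])}
{'t': 0.1, 'joints': array([-1.52638519e+00,  3.13359029e-01,  1.49831751e+00,  3.33952354e-05,
        1.33097643e+00, -2.23378396e-01]), 'dq': array([ 1.55582452e-03, -1.52579904e-03,  1.02238034e-04,  5.84167984e-04,
        7.64714164e-04,  5.95452214e-05]), 'tau': array([ 3.58567122e-03, -4.028103
[... 238 characters left out ...]
t_force': array([-0.07228668, -0.53080161,  0.8332574 ]), 'moment': array([ 0.02788222,  0.00255318, -0.02214292]), 'gripper_force': 0.0, 'grip_width': 0.0882223195888851}
{'camera_matrix': array([[345.43681086,   0.        , 255.43371368],
       [  0.        , 345.43681086, 185.67368882],
       [  0.        ,   0.        ,   1.        ]]), 'T_tool_cam': array([[ 1.95551222e-04, -9.66268015e-01, -2.57538510e-01,
         6.65013159e-02],
       [ 9.99999473e-01, -7.06712325e-05,  1.02446220e-03,
        -2.26894336e-05],
       [-1.00810562e-03, -2.57538575e-01,  9.66267492e-01,
        -1.29290036e-01],
       [ 0.00000000e+00,  0.00000000e+00,  0.00000000e+00,
         1.00000000e+00]])}
```

View pics/scene0.png

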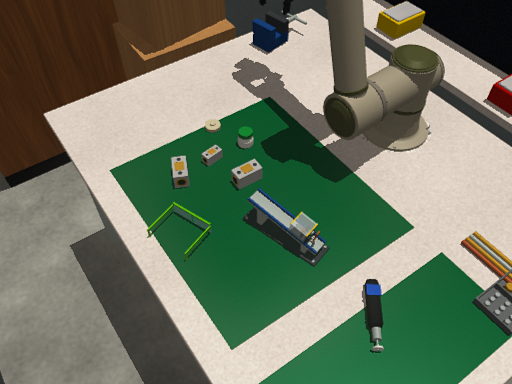

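View pics/top0.png

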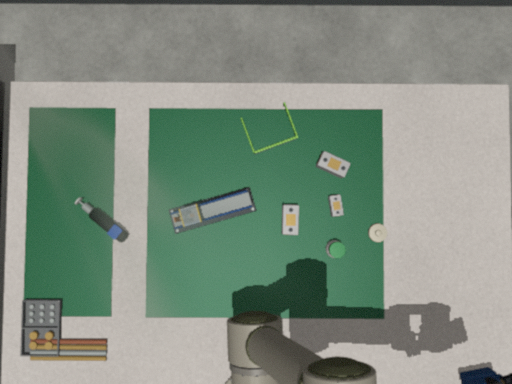

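The top view shows the three blocks. The smallest is at about (336,205), between the felt wheel (377,232) and the jar (336,249). The chute runs from its open end at about (253,200) to the guard at about (185,215). I'll zoom in on both.

```bash
python3 - <<'E'
import cv2,numpy as np
a=cv2.imread("pics/scene0.png");b=cv2.imread("pics/top0.png")
def z(i,x0,y0,w,h,W,H):return cv2.resize(i[y0:y0+h,x0:x0+w],(W,H),interpolation=cv2.INTER_CUBIC)
L=z(b,160,180,100,60,500,300);R=z(b,320,185,40,40,300,300)
L2=z(a,240,180,100,60,500,300)  # scale 5
R2=z(a,195,140,40,40,300,300)
cv2.imwrite("pics/crop.png",np.vstack([np.hstack([L,R]),np.hstack([L2,R2])]))
for n,i,(x0,y0,w,h) in(("top",b,(160,180,100,60)),("scene",a,(240,180,100,85))):
    c=cv2.cvtColor(i[y0:y0+h,x0:x0+w],cv2.COLOR_BGR2HSV)
    m=cv2.inRange(c,(105,120,60),(130,255,255))
    k,l,s,_=cv2.connectedComponentsWithStats(m)
    for j in range(1,k):
        if s[j][4]>15:
            p=np.argwhere(l==j)[:,::-1].astype(np.float32); r=cv2.minAreaRect(p)
            print(n,s[j][4],(cv2.boxPoints(r)+[x0,y0]).round(1).tolist())
E
```

```text
top 70 [[201.9, 202.8], [244.8, 189.4], [245.3, 191.0], [202.4, 204.4]]
top 27 [[228.9, 211.6], [249.9, 205.7], [250.3, 206.9], [229.2, 212.8]]
scene 83 [[257.7, 189.4], [258.8, 188.0], [294.6, 216.3], [293.5, 217.6]]
scene 102 [[247.8, 199.5], [249.3, 197.6], [288.7, 229.1], [287.2, 231.0]]
scene 19 [[316.9, 236.1], [318.0, 234.8], [325.3, 240.6], [324.2, 242.0]]
scene 30 [[304.2, 244.0], [305.5, 242.4], [316.6, 251.3], [315.3, 252.9]]
```

View pics/crop.png

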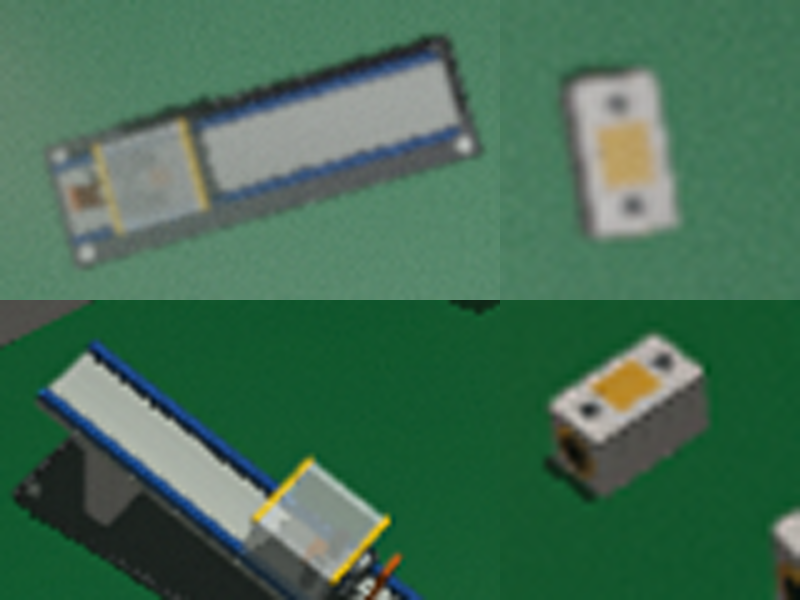

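The crops show the chute clearly: its open end is at top (248.6,190.4)/(252.4,206) and scene (248,199)/(259,188.6). The guard's upstream yellow edge is at top (197,204)–(201.6,221.6). I'll triangulate these points.

```bash
cat > h.py <<'E'
import numpy as np,cv2
from plant import env,snapshot,camera_info
from scipy.spatial.transform import Rotation as Ro
def ray(n,p,s=None):
    c=camera_info(n);d=np.linalg.inv(c["camera_matrix"])@[p[0],p[1],1]
    if n=="wrist":
        T=c["T_tool_cam"];R=Ro.from_quat(s["ee_rot"]).as_matrix()
        return R@T[:3,3]+s["tcp_pos"],R@T[:3,:3]@d
    return -c["R"].T@c["t"],c["R"].T@d
def plane(n,p,z,s=None):
    o,d=ray(n,p,s);return o+d*(z-o[2])/d[2]
def tri(pt,ps):
    o1,d1=ray("top",pt);o2,d2=ray("scene",ps)
    k=np.linalg.lstsq(np.c_[d1,-d2],o2-o1,rcond=None)[0]
    a,b=o1+k[0]*d1,o2+k[1]*d2;return (a+b)/2,np.linalg.norm(a-b)
E
python3 - <<'E'
from h import *
np.set_printoptions(precision=4,suppress=True)
P={}
for n,a,b in(("L",(248.6,190.4),(248,199)),("R",(252.4,206),(259,188.6)),("gL",(197,204),(291,224)),("gR",(201.6,221.6),(302,212))):
    P[n],e=tri(a,b);print(n,P[n],e)
d=P["gL"]+P["gR"]-P["L"]-P["R"];print(np.degrees(np.arctan2(d[1],d[0])),d/2, np.linalg.norm(P["L"]-P["R"]))
b=cv2.imread("pics/top0.png")[185:225,320:360]
g=cv2.cvtColor(b,cv2.COLOR_BGR2HSV);m=(cv2.inRange(g,(0,0,130),(30,255,255))|cv2.inRange(g,(0,0,150),(180,40,255)))
c=max(cv2.findContours(m,0,2)[0],key=cv2.contourArea);q=cv2.boxPoints(cv2.minAreaRect(c))+[320,185]
W=np.array([plane("top",p,.036) for p in q]);print(W,W.mean(0),np.linalg.norm(W-np.roll(W,1,0),axis=1))
for p,z in(((336,249),.055),((377,233),.02),((290,219),.05),((334,164),.04)): print(plane("top",p,z))
E
```

```text
L [0.6156 0.0292 0.0812] 0.0009492586273682667
R [0.5716 0.0186 0.0852] 0.0018244225668543567
gL [0.5765 0.1717 0.0954] 0.00014668316220495524
gR [0.5283 0.158  0.0958] 0.0009645751183634284
106.29142512309129 [-0.0412  0.141   0.0124] 0.04550808283374955
[[ 0.6037 -0.2035  0.036 ]
 [ 0.6092 -0.2349  0.036 ]
 [ 0.5511 -0.2444  0.036 ]
 [ 0.5456 -0.2131  0.036 ]] [ 0.5774 -0.224   0.036 ] [0.0588 0.0319 0.0588 0.0318]
[ 0.4526 -0.2204  0.055 ]
[ 0.4975 -0.3463  0.02  ]
[ 0.5366 -0.0901  0.05  ]
[ 0.6964 -0.2179  0.04  ]
```

Emit:
{"name": "servo_tool", "arguments": {"steps": [[[50, -16, 0], 0, 0], [[110, -34, 0], 2, 0], [[170, -53, 0], 4, 0], [[230, -72, 5], 6, 0], [[290, -91, 15], 6, 0], [[350, -110, 30], 6, 0], [[410, -128, 45], 6, 0], [[465, -146, 60], 6, 0], [[497, -156, 60], 6, 0], [[497, -156, 60], 6, 0]], "newtons": 10}}

```text
t: 1.35
tcp_pos: [0.5781, -0.2226, 0.1947]
ee_rot: [0.997, 0.083, -0.0, -0.0]
contact_force: [-1.0, -0.1, -0.3]
grip_width: 0.0882
gripper_force: 0.0
```

```bash
python3 - <<'E'
from h import *
s=env.read_state();i=snapshot("wrist")[:,:,::-1].copy();cv2.imwrite("pics/w1.png",i)
print(s["t"],s["tcp_pos"],s["ee_rot"])
g=cv2.cvtColor(i,cv2.COLOR_BGR2HSV);m=cv2.inRange(g,(10,90,120),(28,255,255))
for c in cv2.findContours(m,0,2)[0]:
    if cv2.contourArea(c)>60:
        r=cv2.minAreaRect(c);q=cv2.boxPoints(r);W=np.array([plane("wrist",p,.036,s)for p in q]);print(r,W.round(4).tolist(),W.mean(0))
E
```

```text
1.35 [ 0.57807429 -0.22258435  0.19465795] [ 9.96546095e-01  8.30387553e-02 -4.82618230e-04 -4.60770279e-04]
((90.34115600585938, 196.51795959472656), (34.793949127197266, 39.57680130004883), 3.012787342071533) [[0.5143, -0.0691, 0.036], [0.5507, -0.0697, 0.036], [0.554, -0.0992, 0.036], [0.5176, -0.0994, 0.036]] [ 0.53415928 -0.08434934  0.036     ]
((259.0, 170.0), (22.0, 22.0), 90.0) [[0.5898, -0.2143, 0.036], [0.5929, -0.2326, 0.036], [0.574, -0.236, 0.036], [0.5709, -0.2174, 0.036]] [ 0.58192706 -0.22508111  0.036     ]
((273.88458251953125, 14.423070907592773), (47.981571197509766, 41.87986755371094), 33.6900634765625) [[0.6965, -0.1926, 0.036], [0.7229, -0.206, 0.036], [0.7101, -0.239, 0.036], [0.6829, -0.2262, 0.036]] [ 0.70313501 -0.21592146  0.036     ]
```

View pics/w1.png

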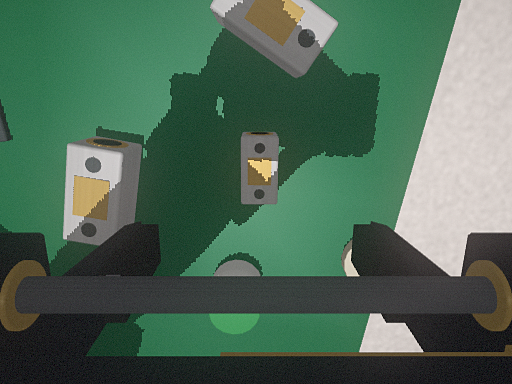

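The wrist view has the small housing centred at about (259,171) and aligned with the tool. The jar at (235,295) and the other blocks are clear of it.

Emit:
{"name": "servo_tool", "arguments": {"steps": [[[1, 1, 50], 0, 0.2], [[2, 2, 100], 0, 0.3], [[2, 2, 140], 0, 0.3], [[2, 2, 160], 0, 0.3], [[2, 2, 167], 0, 0.3], [[2, 2, 167], 0, 0.3], [[2, 2, 167], 0, 1], [[2, 2, 167], 0, 1], [[2, 2, 167], 0, 1], [[2, 2, 167], 0, 1]], "newtons": 15}}

```text
t: 2.65
tcp_pos: [0.5793, -0.226, 0.0291]
ee_rot: [0.997, 0.081, 0.0, 0.0]
contact_force: [-0.4, 1.5, 2.6]
grip_width: 0.0322
gripper_force: 15.0
```

Emit:
{"name": "servo_tool", "arguments": {"steps": [[[0, 0, -50], 0, 1], [[0, 0, -110], -10, 1], [[5, -25, -160], -20, 1], [[15, -70, -191], -30, 1], [[25, -115, -191], -40, 1], [[35, -160, -191], -50, 1], [[45, -205, -191], -60, 1], [[52, -240, -191], -70, 1], [[52, -251, -191], -80, 1], [[52, -251, -191], -90, 1]]}}

```text
t: 3.9
tcp_pos: [0.5894, 0.0313, 0.2192]
ee_rot: [0.644, 0.765, -0.0, -0.001]
contact_force: [-0.1, -0.4, -1.9]
grip_width: 0.0316
gripper_force: 15.0
```

Emit:
{"name": "servo_tool", "arguments": {"steps": [[[0, 0, 0], -7, 1], [[0, 0, 0], -7, 1], [[0, 0, 0], -7, 1], [[0, 0, 0], -7, 1], [[0, 0, 0], -7, 1], [[0, 0, 0], -7, 1], [[0, 0, 0], -7, 1], [[0, 0, 0], -7, 1], [[0, 0, 0], -7, 1], [[0, 0, 0], -7, 1]]}}

```text
t: 5.15
tcp_pos: [0.5898, 0.0301, 0.2197]
ee_rot: [0.599, 0.8, 0.0, -0.0]
contact_force: [0.5, 0.8, -2.7]
grip_width: 0.0319
gripper_force: 15.0
```

```bash
python3 - <<'E'
from h import *
s=env.read_state();i=snapshot("wrist")[:,:,::-1].copy();cv2.imwrite("pics/w2.png",i)
print(s["t"],s["tcp_pos"],s["ee_rot"],np.degrees(2*np.arctan2(s["ee_rot"][1],s["ee_rot"][0])),s["joints"],s["grip_width"])
m=cv2.inRange(cv2.cvtColor(i,cv2.COLOR_BGR2HSV),(105,110,50),(130,255,255))
for c in cv2.findContours(m,0,2)[0]:
    if cv2.contourArea(c)>60: print(cv2.boxPoints(cv2.minAreaRect(c)).round(1).tolist())
E
```

```text
5.15 [0.58977814 0.03010355 0.2197156 ] [ 5.99436683e-01  8.00422178e-01  7.87063827e-06 -8.57124048e-06] 106.34087266626916 [-1.47243024e-01  4.84826208e-01  1.34370189e+00  2.27506602e-05
  1.31307216e+00 -4.32450853e-01] 0.031926433024162745
[[232.0, 170.0], [232.0, 88.0], [239.0, 88.0], [239.0, 170.0]]
[[288.0, 0.0], [296.0, 0.0], [296.0, 186.0], [288.0, 186.0]]
[[231.0, 0.0], [238.0, 0.0], [238.0, 87.0], [231.0, 87.0]]
```

View pics/w2.png

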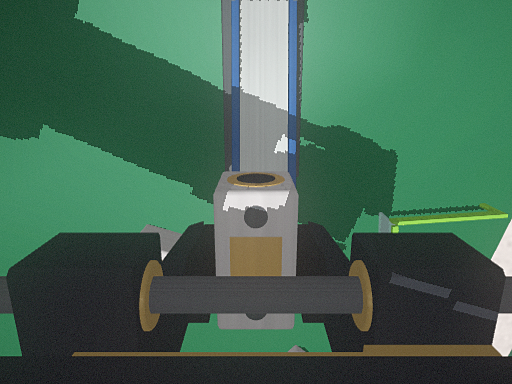

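The wrist view shows trough walls with inner edges at columns 239 and 288, centre about 263.5. The housing is centred at 255, so the trough lies about 6 mm towards tool +y and the angle is aligned. I'll move above the trough.

Emit:
{"name": "servo_tool", "arguments": {"steps": [[[25, 3, 0], 0, 1], [[50, 6, 20], 0, 1], [[66, 6, 40], 0, 1], [[66, 6, 60], 0, 1], [[66, 6, 75], 0, 1], [[66, 6, 85], 0, 1], [[66, 6, 90], 0, 1], [[66, 6, 90], 0, 1], [[66, 6, 90], 0, 1], [[66, 6, 90], 0, 1]]}}

```text
t: 6.45
tcp_pos: [0.5771, 0.0951, 0.1302]
ee_rot: [0.599, 0.8, 0.0, 0.0]
contact_force: [-0.0, 0.1, -3.0]
grip_width: 0.0313
gripper_force: 15.0
```

```bash
python3 - <<'E'
from h import *
s=env.read_state();i=snapshot("wrist")[:,:,::-1].copy();j=snapshot("scene")[:,:,::-1]
cv2.imwrite("pics/w3.png",np.hstack([i[:300],cv2.resize(j[150:270,220:335],(288,300),interpolation=2)]))
print(s["t"],s["tcp_pos"],s["contact_force"])
E
```

```text
6.45 [0.57713994 0.09513045 0.1301641 ] [-0.03027533  0.13397363 -3.02578422]
```

View pics/w3.png

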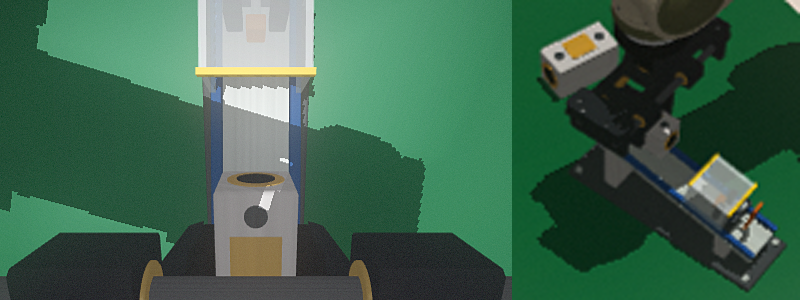

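The guard's edge is at row 71, centred on column 255.5. The trough walls (223/290) and the housing (255) are within 1 mm of each other laterally. I'll lower it, moving slightly upstream.

Emit:
{"name": "servo_tool", "arguments": {"steps": [[[-6, 0, 6], 0, 1], [[-12, 0, 14], 0, 1], [[-12, 0.5, 20], 0, 1], [[-12, 0.5, 23], 0, 1], [[-12, 0.5, 24], 0, 1], [[-12, 0.5, 25], 0, 1], [[-12, 0.5, 26], 0, 1], [[-12, 0.5, 27], 0, 1], [[-12, 0.5, 27], 0, 1], [[-12, 0.5, 27], 0, 1]], "newtons": 8}}

```text
t: 7.8
tcp_pos: [0.581, 0.0838, 0.1038]
ee_rot: [0.599, 0.8, 0.0, 0.0]
contact_force: [-4.3, 2.8, 9.1]
grip_width: 0.0318
gripper_force: 8.0
```

```bash
python3 - <<'E'
from h import *
i=snapshot("wrist")[:,:,::-1].copy();j=snapshot("scene")[:,:,::-1]
cv2.imwrite("pics/w4.png",np.hstack([cv2.resize(i[50:270,155:355],(500,550),interpolation=2),cv2.resize(j[170:270,230:285],(300,550),interpolation=2)]))
E
```

```text
(no output)
```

View pics/w4.png

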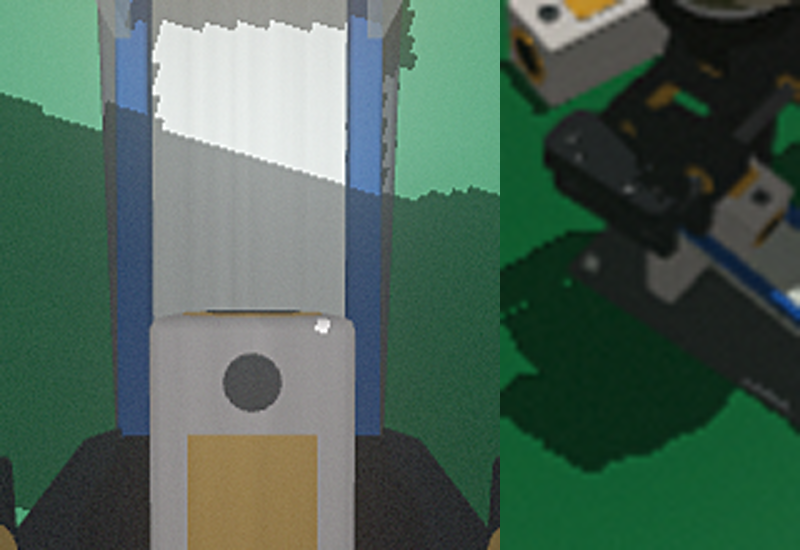

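The view shows the housing between the walls: floor edges at crop 152–346, housing 150–355, offset under 1 mm. I'll ease up and release.

Emit:
{"name": "servo_tool", "arguments": {"steps": [[[0, -0.8, -1], 0, 1], [[0, -0.8, -1], 0, 1], [[0, -0.8, -1], 0, 0.4], [[0, -0.8, -1], 0, 0.4], [[0, -0.8, -1], 0, 0.4], [[0, -0.8, -1], 0, 0.4], [[0, -0.8, -1], 0, 0.3], [[0, -0.8, -15], 0, 0.3], [[0, -0.8, -40], 0, 0.3], [[0, -0.8, -60], 0, 0.3]]}}

```text
t: 9.15
tcp_pos: [0.5803, 0.0836, 0.1647]
ee_rot: [0.599, 0.8, 0.0, 0.001]
contact_force: [-0.2, -0.5, -0.7]
grip_width: 0.0615
gripper_force: 0.0
```

```bash
python3 - <<'E'
from h import *
s=env.read_state();i=snapshot("wrist")[:,:,::-1].copy();j=snapshot("scene")[:,:,::-1]
cv2.imwrite("pics/w5.png",np.hstack([i[:380],cv2.resize(j[165:265,235:310],(285,380),interpolation=2)]))
print(s["t"],s["tcp_pos"],s["contact_force"])
E
```

```text
9.15 [0.58032033 0.08355029 0.16471169] [-0.15478285 -0.48792973 -0.65357619]
```

View pics/w5.png

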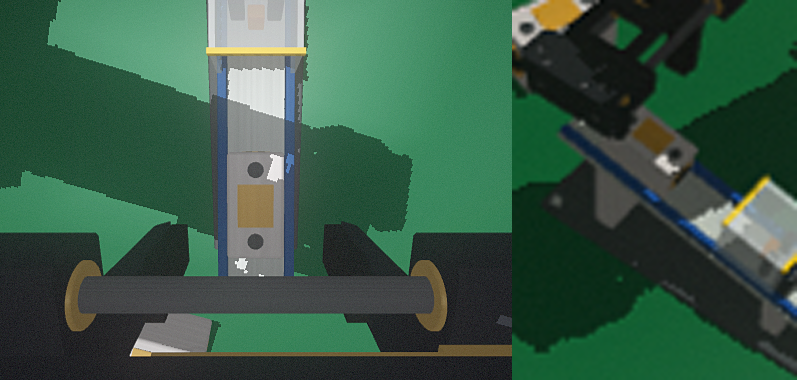

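The housing sits in the trough, its top face between rows 153 and 257, with the guard edge at row 50. That puts its rear end at channel x of about 24. Next I close the fingers and go behind it.

Emit:
{"name": "servo_tool", "arguments": {"steps": [[[-26, 0, 0], 0, 0.6], [[-52, 0, 0], 0, 1], [[-52, 0, 10], 0, 1], [[-52, 0, 25], 0, 1], [[-52, 0, 40], 0, 1], [[-52, 0, 48], 0, 1], [[-52, 0, 52], 0, 1], [[-52, 0, 54], 0, 1], [[-52, 0, 55], 0, 1], [[-52, 0, 55], 0, 1]]}}

```text
t: 10.5
tcp_pos: [0.5948, 0.0336, 0.1079]
ee_rot: [0.599, 0.8, 0.0, 0.0]
contact_force: [0.1, 0.7, -0.4]
grip_width: 0.0006
gripper_force: 0.0
```

Emit:
{"name": "servo_tool", "arguments": {"steps": [[[6, 0, 0], 0, 1], [[12, 0, 1], 0, 1], [[18, 0, 2], 0, 1], [[26, 0, 4], 0, 1], [[34, 0, 6], 0, 1], [[42, 0, 8], 0, 1], [[50, 0, 9], 0, 1], [[56, 0, 10], 0, 1], [[60, 0, 11], 0, 1], [[60, 0, 11], 0, 1]]}}

```text
t: 11.75
tcp_pos: [0.5777, 0.0915, 0.0966]
ee_rot: [0.599, 0.801, -0.0, -0.0]
contact_force: [0.2, 0.5, 0.6]
grip_width: 0.0007
gripper_force: 0.0
```

```bash
python3 - <<'E'
from h import *
s=env.read_state();i=snapshot("wrist")[:,:,::-1].copy();j=snapshot("scene")[:,:,::-1]
cv2.imwrite("pics/w6.png",np.hstack([i[:380],cv2.resize(j[165:265,250:325],(285,380),interpolation=2)]))
print(s["t"],s["tcp_pos"],s["contact_force"])
E
```

```text
11.75 [0.57766574 0.09150517 0.09662596] [0.23357492 0.47609983 0.57420029]
```

View pics/w6.png

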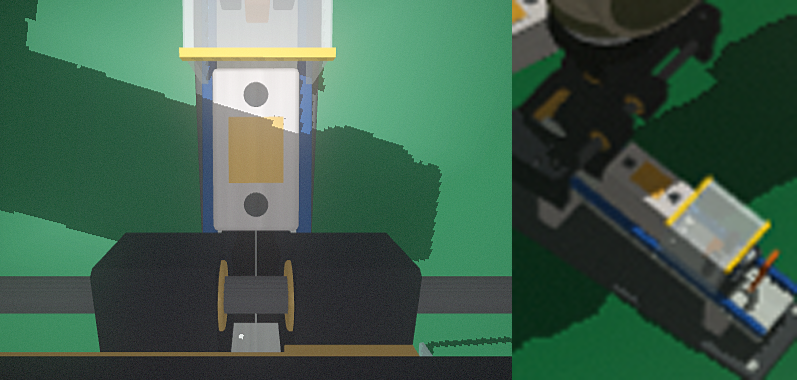

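The housing's front edge (row 70) is at about x=136, just short of the guard, and the fingers are at its rear. I'll advance 20 mm, then feel for the stop in small steps.

Emit:
{"name": "servo_tool", "arguments": {"steps": [[[3, 0, 0.5], 0, 1], [[6, 0, 1], 0, 1], [[9, 0, 2], 0, 1], [[12, 0, 2.5], 0, 1], [[15, 0, 3], 0, 1], [[18, 0, 4], 0, 1], [[20, 0, 4], 0, 1], [[21, 0, 4.5], 0, 1], [[22, 0, 4.5], 0, 1], [[22, 0, 4.5], 0, 1]]}}

```text
t: 13.1
tcp_pos: [0.5715, 0.1124, 0.0921]
ee_rot: [0.599, 0.8, -0.0, -0.0]
contact_force: [-0.2, -1.3, 0.3]
grip_width: 0.0005
gripper_force: 0.2
```

Emit:
{"name": "servo_tool", "arguments": {"steps": [[[0.3, 0, 0], 0, 1], [[0.6, 0, 0], 0, 1], [[0.9, 0, 0], 0, 1], [[1.2, 0, 0.3], 0, 1], [[1.5, 0, 0.3], 0, 1], [[1.8, 0, 0.4], 0, 1], [[2.1, 0, 0.4], 0, 1], [[2.4, 0, 0.5], 0, 1], [[2.7, 0, 0.5], 0, 1], [[3, 0, 0.6], 0, 1]]}}

```text
t: 14.35
tcp_pos: [0.5707, 0.1152, 0.0916]
ee_rot: [0.599, 0.8, -0.0, -0.0]
contact_force: [-0.4, -1.0, 0.3]
grip_width: 0.0005
gripper_force: 0.5
```

Emit:
{"name": "servo_tool", "arguments": {"steps": [[[0.3, 0, 0], 0, 1], [[0.6, 0, 0], 0, 1], [[0.9, 0, 0], 0, 1], [[1.2, 0, 0.3], 0, 1], [[1.5, 0, 0.3], 0, 1], [[1.8, 0, 0.4], 0, 1], [[2.1, 0, 0.4], 0, 1], [[2.4, 0, 0.5], 0, 1], [[2.7, 0, 0.5], 0, 1], [[3, 0, 0.6], 0, 1]]}}

```text
t: 15.6
tcp_pos: [0.5699, 0.1181, 0.091]
ee_rot: [0.599, 0.8, -0.0, -0.0]
contact_force: [-0.9, -2.0, 1.3]
grip_width: 0.0005
gripper_force: 0.5
```

Emit:
{"name": "servo_tool", "arguments": {"steps": [[[0.3, 0, 0], 0, 1], [[0.6, 0, 0], 0, 1], [[0.9, 0, 0], 0, 1], [[1.2, 0, 0.3], 0, 1], [[1.4, 0, 0.3], 0, 1], [[1.6, 0, 0.4], 0, 1], [[1.8, 0, 0.4], 0, 1], [[2.0, 0, 0.4], 0, 1], [[2.2, 0, 0.5], 0, 1], [[2.5, 0, 0.5], 0, 1]]}}

```text
t: 16.85
tcp_pos: [0.5692, 0.1205, 0.0905]
ee_rot: [0.599, 0.8, -0.0, -0.0]
contact_force: [-0.3, -1.7, -0.3]
grip_width: 0.0009
gripper_force: 0.5
```

Emit:
{"name": "servo_tool", "arguments": {"steps": [[[0.3, 0, 0], 0, 1], [[0.6, 0, 0], 0, 1], [[0.9, 0, 0], 0, 1], [[1.2, 0, 0.3], 0, 1], [[1.4, 0, 0.3], 0, 1], [[1.6, 0, 0.4], 0, 1], [[1.8, 0, 0.4], 0, 1], [[2.0, 0, 0.4], 0, 1], [[2.2, 0, 0.5], 0, 1], [[2.5, 0, 0.5], 0, 1]]}}

```text
t: 18.1
tcp_pos: [0.5685, 0.1229, 0.09]
ee_rot: [0.599, 0.8, 0.0, 0.0]
contact_force: [0.7, -0.9, 0.1]
grip_width: 0.0005
gripper_force: 0.5
```

Emit:
{"name": "servo_tool", "arguments": {"steps": [[[0.3, 0, 0], 0, 1], [[0.6, 0, 0], 0, 1], [[0.9, 0, 0], 0, 1], [[1.2, 0, 0.3], 0, 1], [[1.4, 0, 0.3], 0, 1], [[1.6, 0, 0.4], 0, 1], [[1.8, 0, 0.4], 0, 1], [[2.0, 0, 0.4], 0, 1], [[2.2, 0, 0.5], 0, 1], [[2.5, 0, 0.5], 0, 1]]}}

```text
t: 19.35
tcp_pos: [0.5679, 0.1251, 0.0896]
ee_rot: [0.599, 0.8, -0.0, 0.0]
contact_force: [0.2, -4.6, 1.8]
grip_width: 0.0005
gripper_force: 2.3
```

Emit:
{"name": "servo_tool", "arguments": {"steps": [[[0.1, 0, 0], 0, 1], [[0.2, 0, 0], 0, 1], [[0.3, 0, 0], 0, 1], [[0.4, 0, 0], 0, 1], [[0.5, 0, 0], 0, 1], [[0.6, 0, 0.1], 0, 1], [[0.7, 0, 0.1], 0, 1], [[0.8, 0, 0.2], 0, 1], [[0.9, 0, 0.2], 0, 1], [[1, 0, 0.2], 0, 1]]}}

```text
t: 20.6
tcp_pos: [0.5677, 0.1258, 0.0894]
ee_rot: [0.599, 0.8, -0.0, 0.0]
contact_force: [1.8, -6.6, 0.8]
grip_width: 0.0006
gripper_force: 3.4
```

```bash
python3 - <<'E'
from h import *
s=env.read_state();i=snapshot("wrist")[:,:,::-1].copy();j=snapshot("scene")[:,:,::-1];print(s["t"],s["contact_force"])
cv2.imwrite("pics/w7.png",np.hstack([cv2.resize(i[:240,140:370],(460,480),interpolation=2),cv2.resize(j[205:255,280:315],(336,480),interpolation=2)]))
E
```

```text
20.6 [ 1.81638623 -6.57046227  0.75565887]
```

View pics/w7.png

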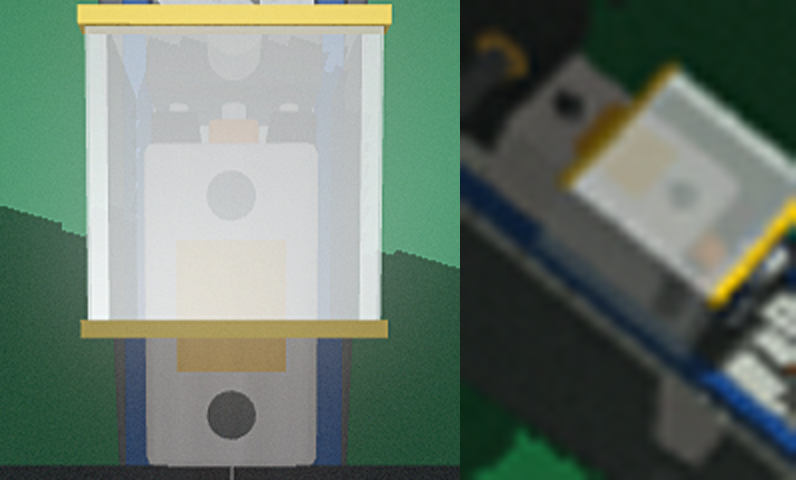

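The housing is square against the black rubber faces, with the orange trigger covered. The force of about 6.8 N means roughly 1.4 mm of squeeze. I'll back off gently and withdraw.

Emit:
{"name": "servo_tool", "arguments": {"steps": [[[-0.3, 0, 0], 0, 1], [[-0.8, 0, 0], 0, 1], [[-1.4, 0, 0], 0, 1], [[-2, 0, 0], 0, 1], [[-4, 0, -1], 0, 1], [[-10, 0, -4], 0, 1], [[-18, 0, -12], 0, 1], [[-25, 0, -35], 0, 1], [[-25, 0, -70], 0, 1], [[-25, 0, -80], 0, 1]]}}

```text
t: 21.95
tcp_pos: [0.5754, 0.1018, 0.1716]
ee_rot: [0.6, 0.8, 0.001, 0.002]
contact_force: [0.6, -0.1, 0.1]
grip_width: 0.0007
gripper_force: 0.0
```

```bash
python3 - <<'E'
from h import *
s=env.read_state();i=snapshot("wrist")[:,:,::-1].copy();j=snapshot("scene")[:,:,::-1];print(s["t"],s["tcp_pos"],s["contact_force"])
cv2.imwrite("pics/w8.png",np.hstack([cv2.resize(i[:200,155:355],(480,480),interpolation=2),cv2.resize(j[205:255,280:315],(320,480),interpolation=2)]))
E
```

```text
21.95 [0.57540141 0.10182421 0.17157547] [ 0.61101161 -0.12216948  0.06395817]
```

View pics/w8.png

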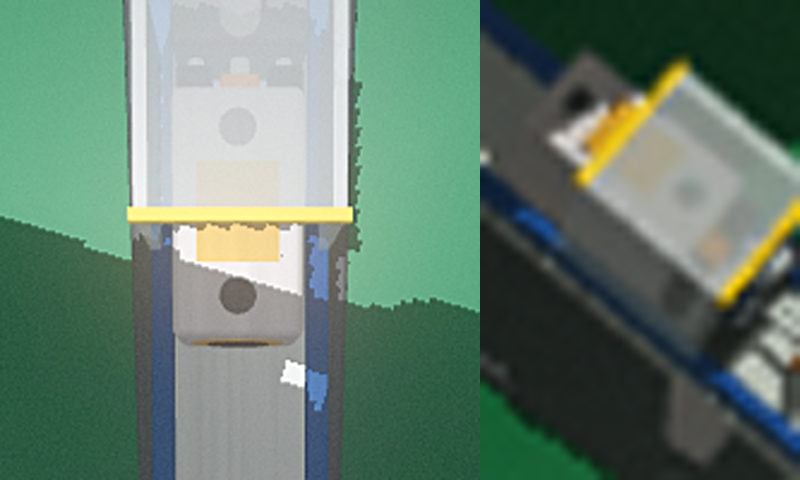

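The housing has stayed home and the arm is clear of it, so I'm handing the job in.

```bash
python3 -c "
from plant import order
print(order.close_job())"
```

```text
the job is handed in; nothing more can be done
None
```

The smallest housing is home against the escapement stop, pushed to about 7 N with the arm withdrawn clear, and I handed the job in at about 22 s; no verdict came back, and I judged the trigger pressed in from the push force and the camera views.

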